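Show the apprentice which shoe goes into the clip press

TASK

Show the apprentice the next job by pointing, touching nothing: one of the three horseshoes still has its toe clip lying flat, so bring the fingertips from above to within 5 cm over that flat clip and stay there for two seconds, then do the same over the steel shoe rest of the hand press, where that shoe is to be laid. Do not come down over the clips of the other two shoes, which are already bent up, or he will take the wrong one. Finish with the hand drawn back well clear (15 cm or more) of both the clip and the rest, everything on the bench left where it lies.

Things in the scene. Friction and masses are not known exactly. Their poses are not given: they have to be found in the camera images.
- flat_clip (a point): THE CLIP TO POINT AT: middle of the upper face of the toe clip that still lies flat, a bright steel tab 28 mm wide that sticks straight out 20 mm from the toe of its horseshoe, its upper face 9 mm above the bench. Its x axis points from the clip towards the heels, z up.
- shoe_flat: horseshoe with the flat clip: dark steel, 122 mm wide, 126 mm long without the clip, 10 mm thick, web 22 mm, lying loose on the bench. Origin at the centre of its underside; -x points to the toe, z up; the flat clip's middle lies 75 mm from the origin along -x.
- shoe_bent1: one of the two finished horseshoes, the same size and colour, but its toe clip is bent up and stands 30 mm high. Origin at the centre of its underside; -x points to the toe.
- shoe_bent2: the other finished horseshoe, just like shoe_bent1.
- bent_clip1 (a point): top middle of the upright clip of shoe_bent1, 28 mm wide, 4 mm thick, 30 mm above the bench. Not to be pointed at.
- bent_clip2 (a point): top middle of the upright clip of shoe_bent2, the same. Not to be pointed at.
- press_rest (a point): THE SHOE REST TO POINT AT: centre of the upper face of the bright steel plate at the front of the hand press, 120 mm (x) by 60 mm (y), 100 mm above the bench. Its x axis points into the press, z up. Nothing overhangs it, but the press head stands 65 mm from this centre along +x: come straight down from above, best over the half away from the press (-x).
- press: dark cast iron hand press, bolted down, its place and turn differ. Base 270 mm (x) by 130 mm (y); origin at the centre of its underside, -x is its front, z up. Its head, 70 mm wide and 190 to 295 mm above the bench, runs from x = 0 back to 135 mm; the steel ram in it is 28 mm wide, nose 150 mm and top 350 mm above the bench.
- press_lever (a joint): hinge of the press lever in rad: 0 with the lever stood up and back (as it starts and must stay), growing as it is pulled over to the front. A 14 mm steel bar with a black 32 mm ball, on the +y side of the head (68 mm off the middle); it leans back from the head and its ball is 435 mm above the bench, 185 mm behind the press origin. It moves the ram; leave it alone.
- pliers: clipping pliers, steel with red grips, 317 mm long (x), 78 mm wide, 20 mm high, lying loose. Origin under the middle. Bystander.
- hoof_boot: grey rubber hoof boot, open at the top, 142 mm across, 105 mm high, loose. Origin at the centre of its underside. Bystander.
- rivet_tin: round copper rivet tin, 84 mm across, 47 mm high, with brass bands, loose. Origin at the centre of its underside. Bystander.
- hoof_pad: polished brown horn hoof pad, 124 mm across, 6 mm thick, lying loose. Origin at the centre of its underside. Bystander.
There are look-alikes about, which are no part of the job. Of the things like the shoe_flat, leave any that is red; of the rest the smaller one is meant.

How it is judged:
By the outcome, as a careful person would: the job done as asked, in the order asked, and still so for the second after the job is handed in, with the robot touching nothing.
It also fails if it takes over 51 s, if anything falls off the work surface, if the arm or the gripper's body presses on something with over 40 N, if the wrist force passes 120 N, or if a joint passes its speed limit or range.

ROBOT

A 6-joint arm with a two-finger parallel gripper is mounted at the origin on the work surface. World frame = base frame: x ahead of the robot, y to its left, z up, the work surface at z = 0. Lengths are in m, angles in degrees, forces in N, time in s.
With the tool pointing down it reaches from about 0.35 to 0.875 m from the base axis. Payload 4.2 kg.
Tool frame: the origin (TCP) lies at the very end of the fingers, on their centre line; the grasp point (between the pads) lies behind it (r.grip_point_offset is the z of the grasp point in the tool frame, in m); z points along the fingers, y is the direction in which the jaws open and shut (so a half turn about z gives the same grasp; the last joint's range is limited). The gripper opens to 87 mm and grips with 3 to 60 N. Pads are 19 mm wide; open, the fingers measure 117 mm over their backs; the gripper's body (75 mm by 190 mm) begins 51 mm behind the grasp point.
Start: joints at [-55.371, 22.042, 0.453, 0, -68.411, -14.817], TCP at [0.212, -0.588, 0.223] pointing down, gripper open.
Joint ranges: [-179.83, 179.83], [-69.29, 118.12], [-61.27, 80.66], [-181.25, 117.63], [-171.15, -9.14], [-177.46, 177.46]. Speed limits (degrees/s): [159.86, 159.86, 180, 180, 180, 180].

INTERFACE

Orientations are given as a 3x3 rotation matrix whose columns are the frame's x, y, z axes.
In Python, from station import r, capture, workorder gives the robot as it stands. The module is installed in compiled form; this text tells all that it offers.
- The arm moves only by the shell command python3 -m crank 'ROWS'. ROWS is JSON, a list of rows, each an object with "delta_rot": the turn, a rotation vector about the tool's x, y, z in rad, a list of three; "linear": the shift along the tool's x, y, z in m, a list of three; "gripper": the opening in per cent of the stroke, from 0 (shut) to 100 (fully open). A call has 1 to 10 rows; each row shifts and turns the commanded pose from where the row before left it, along the tool's axes as they then stand; what a row does not reach is not made up. A row lasts 1/8 s, in which the tool goes at most 62.5 mm and 10.7 degrees, less where a joint would pass 70% of its speed; a pose out of reach is approached as far as the arm can. A call is refused whole if a number of a shift passes 0.0625 or a number of a turn 0.188, either way. A call with a gripper value outside its range is refused whole. The fingers move at their own pace and stop on an object; the grip force is fixed at half the most. Time passes only in rows, so rows that do not move let the fingers close. It gives the time, the measured TCP pose, the force and the opening at its end, in the units of the state.
- r.sense(): the state, without advancing time (a new reading comes with each control period).
- capture(name): name is "scene" or "top"; returns a dict with "img" (480x640x3 uint8, blue, green, red), "fx", "fy", "cx", "cy" (pixels), "dist_coeffs" ([k1, k2, p1, p2, k3] as OpenCV has them; the pictures are not rectified), "world_from_camera" (4x4, takes a point from camera to world coordinates). Camera axes: x right, y down, z forward; pixel columns grow to the right and rows downward; lengths in m; the calibration is good to about 2 mm. A picture is of the moment at which its call begins. There is no depth.
- workorder.finish_job(): hands the job in, once; it reports no verdict.
The state is a dict: "time_s": time; "joints": joint angles; "joint_velocities": joint speeds; "effort": joint torques, N m; "tcp_pos": TCP position; "ee_rot": TCP orientation; "wrist_force": force on the tool from outside, world axes, zero at the start; "moment": the same for the moment, N m; "gripper_width": opening from 0.0 (shut) to 1.0 (fully open).
Only numpy, scipy, OpenCV 4.12 (cv2) and the standard library are available. Lean on these libraries where they do the work, as an engineer would, in place of code of your own. Each camera call takes 0.05 s, during which the arm holds its last target.

## Working session

There is one attempt and no reset: what is moved stays moved. The work goes in short steps, Python scripts to look and compute and a shell command to move; the robot and the scene stay as the last step left them, time stands still between calls to the robot, and variables do not carry over. Pictures are saved under pics/ and viewed, and the job is handed in when it is done.

```bash
mkdir -p pics; python3 - <<'E'
from station import r, capture
import cv2, pickle
s=r.sense(); print(s['time_s'],s['tcp_pos'],s['ee_rot'],r.grip_point_offset)
for n in ('scene','top'):
    c=capture(n); cv2.imwrite(f'pics/{n}0.png',c['img']); pickle.dump(c,open(f'{n}0.pkl','wb'))
    print(n,c['fx'],c['cx'],c['cy'],c['dist_coeffs'],c['world_from_camera'])
E
```

```text
0.0 [ 0.21165998 -0.58742284  0.22145674] [[-9.40878158e-01 -3.38744205e-01 -8.08893623e-04]
 [-3.38745164e-01  9.40875954e-01  2.03803651e-03]
 [ 7.06955013e-05  2.19155284e-03 -9.99997596e-01]] -0.0187
scene 591.7388667085932 312.7388110290936 241.18310259105309 [0.0255362 0.        0.        0.        0.       ] [[ 0.39398301  0.79711098 -0.45759313  1.21930708]
 [ 0.91911282 -0.34005602  0.19898125 -0.35270695]
 [ 0.00300284 -0.49897494 -0.86661121  1.44343468]
 [ 0.          0.          0.          1.        ]]
top 456.4169470099213 322.9710292207249 232.86911462765812 [-0.12039621  0.          0.          0.          0.        ] [[ 3.15263374e-02 -9.78269715e-01  2.04925486e-01  2.83236078e-01]
 [-9.99502769e-01 -3.09699542e-02  5.92260778e-03 -7.61514780e-02]
 [ 5.52625113e-04 -2.05010309e-01 -9.78759658e-01  1.30563542e+00]
 [ 0.00000000e+00  0.00000000e+00  0.00000000e+00  1.00000000e+00]]
```

View pics/scene0.png

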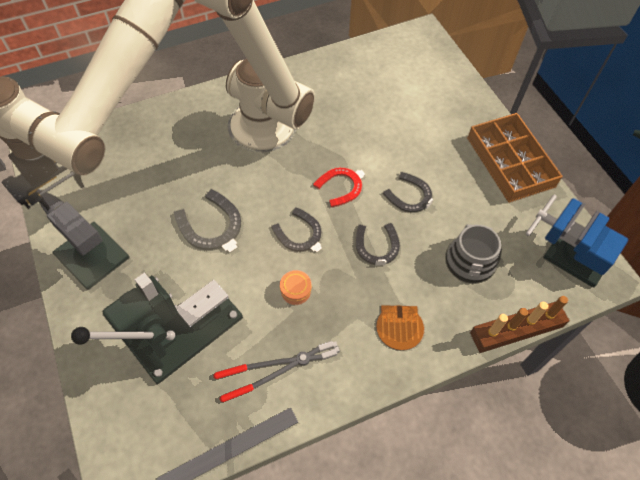

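View pics/top0.png

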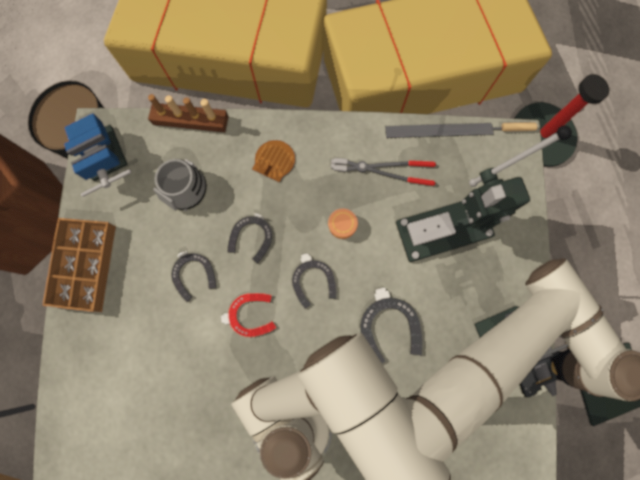

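The scene view shows a red shoe (340,186), a large dark shoe (208,220) and three smaller dark shoes at (298,230), (377,244) and (409,192). The press rest is at (203,303). I'll zoom in on the clips.

```bash
python3 - <<'E'
import cv2,numpy as np
s=cv2.imread('pics/scene0.png');t=cv2.imread('pics/top0.png')
cv2.imwrite('pics/z1.png',cv2.resize(s[160:280,260:450],None,fx=4,fy=4,interpolation=cv2.INTER_CUBIC))
a=cv2.resize(t[205:310,160:350],None,fx=4,fy=4,interpolation=cv2.INTER_CUBIC)
cv2.imwrite('pics/z2.png',a)
cv2.imwrite('pics/z3.png',np.hstack([cv2.resize(s[265:385,65:260],(390*1,240),interpolation=3),cv2.resize(t[170:270,380:545],(396,240),interpolation=3)]))
E
```

```text
(no output)
```

View pics/z1.png

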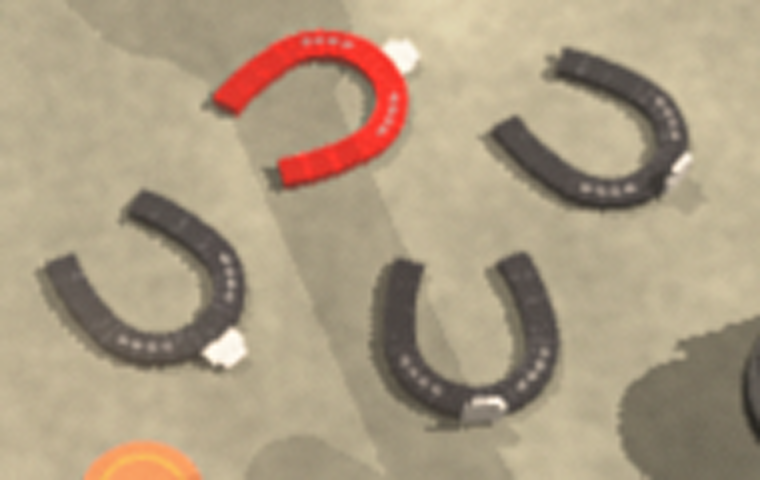

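View pics/z2.png

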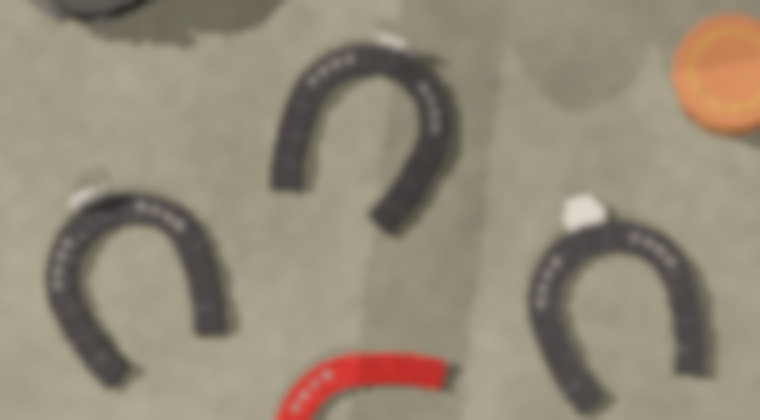

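View pics/z3.png

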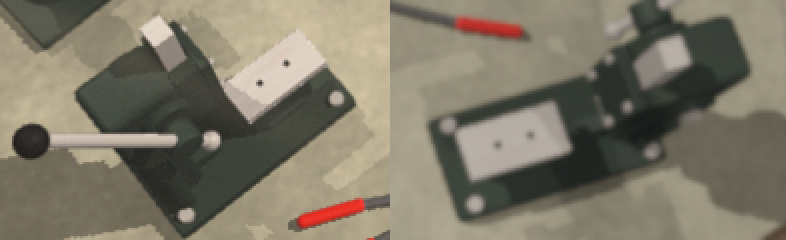

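```bash
cat > h.py <<'E'
import cv2,pickle,numpy as np
C={n:pickle.load(open(n+'0.pkl','rb')) for n in('scene','top')}
def K(c): return np.array([[c['fx'],0,c['cx']],[0,c['fy'],c['cy']],[0,0,1]])
def px2w(n,p,z):
    c=C[n];T=np.array(c['world_from_camera'])
    u=cv2.undistortPoints(np.array([[p]],float),K(c),np.array(c['dist_coeffs']))[0,0]
    d=T[:3,:3]@[u[0],u[1],1];return T[:3,3]+d*(z-T[2,3])/d[2]
def proj(n,P):
    c=C[n];T=np.linalg.inv(c['world_from_camera'])
    return cv2.projectPoints(np.array(P,float).reshape(-1,1,3),cv2.Rodrigues(T[:3,:3])[0],T[:3,3],K(c),np.array(c['dist_coeffs']))[0][:,0]
E
python3 - <<'E'
from h import *
np.set_printoptions(precision=4,suppress=True)
print('clip',px2w('top',(306,258),.009),px2w('scene',(316.3,247),.009))
T=[px2w('top',p,.1) for p in[(407.9,224.2),(449.2,212.5),(455.8,232.5),(413.3,246.3)]]
S=[px2w('scene',(65+a/2,265+b/2),.1) for a,b in[(225,83),(300,30),(326,63),(249,124)]]
for X in(T,S): print(np.array(X),np.mean(X,0),[np.linalg.norm(X[i]-X[i-1]) for i in range(4)])
for nm,t,s in [('b1',(257.5,215.5),(381,261)),('b2',(182,254),(430.5,202))]: print(nm,px2w('top',t,.03),px2w('scene',s,.03))
print('shoe heels flat', [px2w('top',(160+a/4,205+b/4),.01) for a,b in[(590,405),(695,375)]])
print('ball',px2w('scene',(80.5,335.5),.435),px2w('top',(564,133),.435))
# plot
E
```

```text
clip [ 0.4795 -0.0219  0.009 ] [ 0.4829 -0.0216  0.009 ]
[[ 0.5671 -0.2991  0.1   ]
 [ 0.6039 -0.4142  0.1   ]
 [ 0.5482 -0.431   0.1   ]
 [ 0.5064 -0.3134  0.1   ]] [ 0.5564 -0.3644  0.1   ] [np.float64(0.06233208405574433), np.float64(0.12082568660301742), np.float64(0.05821309789230586), np.float64(0.12481945049021609)]
[[ 0.5498 -0.4229  0.1   ]
 [ 0.517  -0.3154  0.1   ]
 [ 0.573  -0.3002  0.1   ]
 [ 0.6129 -0.4119  0.1   ]] [ 0.5632 -0.3626  0.1   ] [np.float64(0.06405114194347407), np.float64(0.11242022779119187), np.float64(0.05802554357026408), np.float64(0.1185142262835392)]
b1 [0.5955 0.122  0.03  ] [0.6022 0.1173 0.03  ]
b2 [0.4758 0.3328 0.03  ] [0.4863 0.3331 0.03  ]
shoe heels flat [array([ 0.3422, -0.0314,  0.01  ]), array([ 0.3656, -0.1047,  0.01  ])]
ball [ 0.7028 -0.5807  0.435 ] [ 0.7    -0.5794  0.435 ]
```

The flat clip is on the shoe at scene (298,230). Its tab lies at scene (316,247) and top (306,258), and both views agree to about 3 mm at (0.481, -0.022, 0.009). The other two dark shoes show upright tabs with shadows. The rest centre is (0.559, -0.3635, 0.100), the corners measure about 120 × 60 mm, and +x into the press is (0.30, -0.955). The lever ball position agrees with this too. I'll lift first, shutting the fingers so they point.

```bash
python3 -m crank '[{"delta_rot":[0,0,0],"linear":[0,0,-0.02],"gripper":0},{"delta_rot":[0,0,0],"linear":[0,0,-0.035],"gripper":0},{"delta_rot":[0,0,0],"linear":[0,0,-0.035],"gripper":0},{"delta_rot":[0,0,0],"linear":[0,0,-0.03],"gripper":0}]'
```

```text
time_s: 0.6
tcp_pos: [0.2118, -0.5879, 0.3435]
ee_rot: [[-0.941, -0.339, 0.0], [-0.339, 0.941, 0.0], [-0.0, 0.0, -1.0]]
wrist_force: [-0.1, -0.7, -0.1]
gripper_width: 0.631
```

```bash
python3 -m crank '[{"delta_rot":[0,0,0],"linear":[-0.02,0.02,0],"gripper":0},{"delta_rot":[0,0,0],"linear":[-0.03,0.03,0],"gripper":0},{"delta_rot":[0,0,0],"linear":[-0.03,0.03,0],"gripper":0},{"delta_rot":[0,0,0],"linear":[-0.03,0.03,0],"gripper":0},{"delta_rot":[0,0,0],"linear":[-0.03,0.03,0],"gripper":0},{"delta_rot":[0,0,0],"linear":[-0.03,0.03,0],"gripper":0},{"delta_rot":[0,0,0],"linear":[-0.03,0.03,0],"gripper":0},{"delta_rot":[0,0,0],"linear":[-0.02,0.02,0],"gripper":0}]'; python3 -c "
from station import r
s=r.sense();print(s['joints'],s['ee_rot'])"
```

```text
time_s: 1.6
tcp_pos: [0.3445, -0.3047, 0.3423]
ee_rot: [[-0.94, -0.34, -0.0], [-0.34, 0.94, 0.001], [-0.0, 0.001, -1.0]]
wrist_force: [0.1, 0.3, 0.2]
gripper_width: 0.008
[-2.11823107e+01  1.69185827e+00 -8.74630052e+00 -2.57249685e-02
 -7.95832386e+01 -4.89356678e+01] [[-9.40422520e-01 -3.40008013e-01 -1.88644631e-04]
 [-3.40008066e-01  9.40422361e-01  5.46686359e-04]
 [-8.47211387e-06  5.78256859e-04 -9.99999833e-01]]
```

```bash
python3 -m crank '[{"delta_rot":[0,0,0],"linear":[-0.0205,0.02,0],"gripper":0},{"delta_rot":[0,0,0],"linear":[-0.031,0.03,0],"gripper":0},{"delta_rot":[0,0,0],"linear":[-0.031,0.03,0],"gripper":0},{"delta_rot":[0,0,0],"linear":[-0.031,0.03,0],"gripper":0},{"delta_rot":[0,0,0],"linear":[-0.031,0.03,0],"gripper":0},{"delta_rot":[0,0,0],"linear":[-0.031,0.03,0],"gripper":0},{"delta_rot":[0,0,0],"linear":[-0.029,0.029,0],"gripper":0},{"delta_rot":[0,0,0],"linear":[-0.02,0.02,0],"gripper":0}]'
```

```text
time_s: 2.6
tcp_pos: [0.4815, -0.0227, 0.342]
ee_rot: [[-0.94, -0.34, -0.001], [-0.34, 0.94, 0.0], [0.001, 0.0, -1.0]]
wrist_force: [-0.2, -0.1, 0.5]
gripper_width: 0.004
```

```bash
python3 -m crank '[{"delta_rot":[0,0,-0.153],"linear":[0,0,0.015],"gripper":0},{"delta_rot":[0,0,-0.153],"linear":[0,0,0.015],"gripper":0},{"delta_rot":[0,0,-0.153],"linear":[0,0,0.015],"gripper":0},{"delta_rot":[0,0,-0.153],"linear":[0,0,0.015],"gripper":0},{"delta_rot":[0,0,-0.153],"linear":[0,0,0.015],"gripper":0},{"delta_rot":[0,0,-0.153],"linear":[0,0,0.015],"gripper":0},{"delta_rot":[0,0,-0.153],"linear":[0,0,0.015],"gripper":0},{"delta_rot":[0,0,-0.153],"linear":[0,0,0.015],"gripper":0},{"delta_rot":[0,0,-0.153],"linear":[0,0,0.015],"gripper":0},{"delta_rot":[0,0,-0.153],"linear":[0,0,0.015],"gripper":0}]'; python3 - <<'E'
from station import r,capture
import cv2
s=r.sense();print(s['joints'],s['ee_rot'],s['tcp_pos'],s['time_s'])
c=capture('scene');cv2.imwrite('pics/s1.png',c['img'])
E
```

```text
time_s: 3.85
tcp_pos: [0.4808, -0.0243, 0.1917]
ee_rot: [[0.305, -0.952, -0.001], [-0.952, -0.305, -0.0], [-0.0, 0.001, -1.0]]
wrist_force: [-0.1, -0.1, -0.6]
gripper_width: 0.004
[ 1.64770955e+01  9.60391604e+00 -2.17386094e+01 -1.54157191e-02
 -5.87086815e+01  1.28928461e+00] [[ 3.05003268e-01 -9.52350858e-01 -9.22223919e-04]
 [-9.52351271e-01 -3.05003369e-01 -3.30102212e-05]
 [-2.49844089e-04  8.88349347e-04 -9.99999574e-01]] [ 0.48084945 -0.024345    0.19168353] 3.85
```

View pics/s1.png

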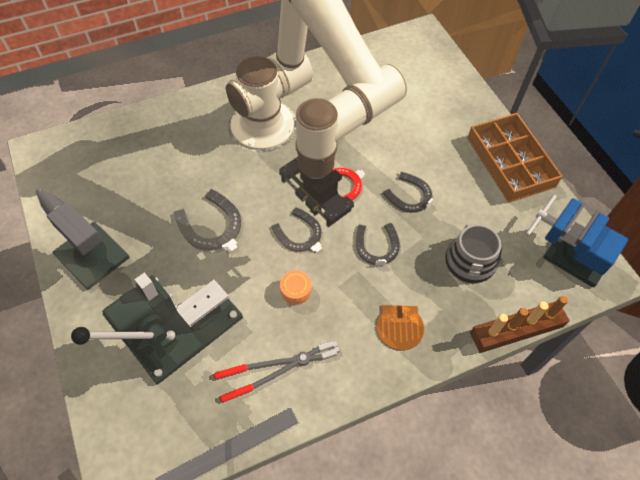

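The hand is above the clip, its long side across the press's x direction as planned. I'll descend 0.152 m to z ≈ 0.04, which is 31 mm over the clip.

```bash
python3 -m crank '[{"delta_rot":[0,0,0],"linear":[-0.002,0,0.03],"gripper":0},{"delta_rot":[0,0,0],"linear":[0,0,0.03],"gripper":0},{"delta_rot":[0,0,0],"linear":[0,0,0.03],"gripper":0},{"delta_rot":[0,0,0],"linear":[0,0,0.025],"gripper":0},{"delta_rot":[0,0,0],"linear":[0,0,0.02],"gripper":0},{"delta_rot":[0,0,0],"linear":[0,0,0.012],"gripper":0},{"delta_rot":[0,0,0],"linear":[0,0,0.005],"gripper":0},{"delta_rot":[0,0,0],"linear":[0,0,0],"gripper":0}]'; python3 - <<'E'
from station import r,capture
import cv2,numpy as np
a=capture('scene')['img'];b=capture('top')['img']
cv2.imwrite('pics/s2.png',np.hstack([cv2.resize(a[150:290,230:390],(400,350)),cv2.resize(b[190:330,230:390],(400,350))]))
E
```

```text
time_s: 4.9
tcp_pos: [0.4809, -0.0223, 0.0407]
ee_rot: [[0.3, -0.954, 0.0], [-0.954, -0.3, -0.0], [0.0, -0.0, -1.0]]
wrist_force: [0.2, -0.2, -0.3]
gripper_width: 0.007
```

View pics/s2.png

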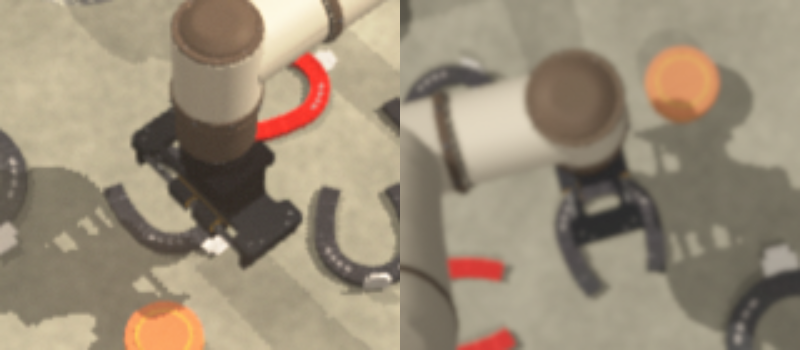

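The fingers are over the flat clip, whose white tab shows at about (213,243) in the left panel, just beside the fingertips. Nothing is touched. I'll hold for about 2.5 s.

```bash
for i in 1; do python3 -m crank '[{"delta_rot":[0,0,0],"linear":[0,0,0],"gripper":0},{"delta_rot":[0,0,0],"linear":[0,0,0],"gripper":0},{"delta_rot":[0,0,0],"linear":[0,0,0],"gripper":0},{"delta_rot":[0,0,0],"linear":[0,0,0],"gripper":0},{"delta_rot":[0,0,0],"linear":[0,0,0],"gripper":0},{"delta_rot":[0,0,0],"linear":[0,0,0],"gripper":0},{"delta_rot":[0,0,0],"linear":[0,0,0],"gripper":0},{"delta_rot":[0,0,0],"linear":[0,0,0],"gripper":0},{"delta_rot":[0,0,0],"linear":[0,0,0],"gripper":0},{"delta_rot":[0,0,0],"linear":[0,0,0],"gripper":0}]'; done
```

```text
time_s: 6.25
tcp_pos: [0.4806, -0.0224, 0.0406]
ee_rot: [[0.3, -0.954, -0.0], [-0.954, -0.3, 0.0], [-0.0, 0.0, -1.0]]
wrist_force: [0.4, 0.1, 0.1]
gripper_width: 0.006
```

```bash
python3 -m crank '[{"delta_rot":[0,0,0],"linear":[0,0,0],"gripper":0},{"delta_rot":[0,0,0],"linear":[0,0,0],"gripper":0},{"delta_rot":[0,0,0],"linear":[0,0,0],"gripper":0},{"delta_rot":[0,0,0],"linear":[0,0,0],"gripper":0},{"delta_rot":[0,0,0],"linear":[0,0,0],"gripper":0},{"delta_rot":[0,0,0],"linear":[0,0,0],"gripper":0},{"delta_rot":[0,0,0],"linear":[0,0,0],"gripper":0},{"delta_rot":[0,0,0],"linear":[0,0,0],"gripper":0},{"delta_rot":[0,0,0],"linear":[0,0,0],"gripper":0},{"delta_rot":[0,0,0],"linear":[0,0,0],"gripper":0}]'
```

```text
time_s: 7.5
tcp_pos: [0.4807, -0.0224, 0.0405]
ee_rot: [[0.3, -0.954, 0.0], [-0.954, -0.3, 0.0], [-0.0, -0.0, -1.0]]
wrist_force: [-0.2, -0.4, 0.2]
gripper_width: 0.006
```

```bash
python3 -m crank '[{"delta_rot":[0,0,0],"linear":[0,0,0],"gripper":0},{"delta_rot":[0,0,0],"linear":[0,0,0],"gripper":0},{"delta_rot":[0,0,0],"linear":[0,0,0],"gripper":0},{"delta_rot":[0,0,0],"linear":[0,0,-0.02],"gripper":0},{"delta_rot":[0,0,0],"linear":[0,0,-0.04],"gripper":0},{"delta_rot":[0,0,0],"linear":[0,0,-0.045],"gripper":0},{"delta_rot":[0,0,0],"linear":[0,0,-0.045],"gripper":0},{"delta_rot":[0,0,0],"linear":[0,0,-0.045],"gripper":0},{"delta_rot":[0,0,0],"linear":[0,0,-0.045],"gripper":0},{"delta_rot":[0,0,0],"linear":[0,0,-0.03],"gripper":0}]'
```

```text
time_s: 8.75
tcp_pos: [0.4809, -0.0224, 0.313]
ee_rot: [[0.3, -0.954, 0.003], [-0.954, -0.3, 0.001], [0.0, -0.003, -1.0]]
wrist_force: [0.5, 0.2, -0.6]
gripper_width: 0.006
```

```bash
python3 -m crank '[{"delta_rot":[0,0,0],"linear":[0.02,0.002,0],"gripper":0},{"delta_rot":[0,0,0],"linear":[0.035,0.003,0],"gripper":0},{"delta_rot":[0,0,0],"linear":[0.042,0.0035,0],"gripper":0},{"delta_rot":[0,0,0],"linear":[0.042,0.0035,0],"gripper":0},{"delta_rot":[0,0,0],"linear":[0.042,0.0035,0],"gripper":0},{"delta_rot":[0,0,0],"linear":[0.042,0.0035,0],"gripper":0},{"delta_rot":[0,0,0],"linear":[0.042,0.0035,0],"gripper":0},{"delta_rot":[0,0,0],"linear":[0.035,0.003,0],"gripper":0},{"delta_rot":[0,0,0],"linear":[0.021,0.002,0],"gripper":0},{"delta_rot":[0,0,0],"linear":[0.008,0.001,0],"gripper":0}]'; python3 - <<'E'
from station import r,capture
import cv2,numpy as np
a=capture('scene')['img'];b=capture('top')['img']
cv2.imwrite('pics/s3.png',np.hstack([cv2.resize(a[190:390,60:260],(400,400)),cv2.resize(b[130:330,360:560],(400,400))]))
s=r.sense();print(s['tcp_pos'],s['joints'])
E
```

```text
time_s: 10.0
tcp_pos: [0.5521, -0.3457, 0.3096]
ee_rot: [[0.299, -0.954, -0.001], [-0.954, -0.299, 0.001], [-0.001, 0.001, -1.0]]
wrist_force: [-0.7, -0.2, -0.0]
gripper_width: 0.004
[ 0.55212018 -0.34501436  0.30998391] [-1.77983942e+01  2.23627336e+01  1.32867426e+01 -1.22176251e-02
 -8.09774711e+01  3.52314324e+01]
```

View pics/s3.png

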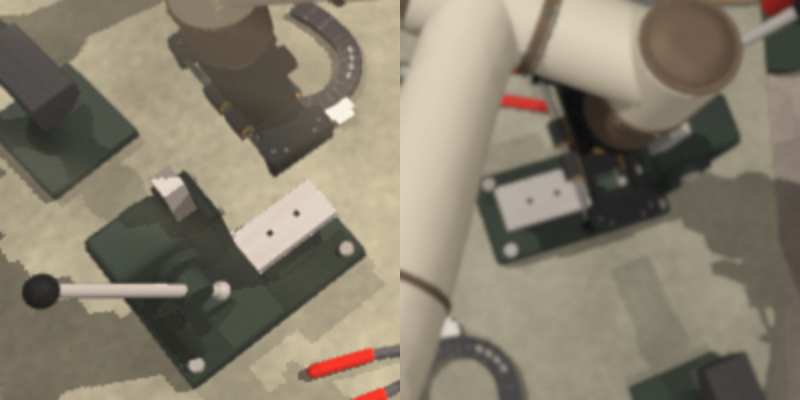

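```bash
python3 - <<'E'
from h import *
o=np.array([.5785,-.4256]);X=np.array([.30,-.954]);Y=np.array([.954,.3])
for z in(.15,.2,.24,.28):
  p=px2w('scene',(170,335),z)[:2]-o; q=px2w('scene',(60+165/2,190+172/2),.35)[:2]-o
  print(z,p@X,p@Y,'ramtop',q@X,q@Y)
print(proj('top',[[.5521,-.3457,.31]]),proj('scene',[[.5521,-.3457,.31]]))
E
```

```text
0.15 0.04706460689068912 0.046094234700970405 ramtop 0.029738254638458875 -0.007233031930970965
0.2 0.049988509683989026 0.06878976181303743 ramtop 0.029738254638458875 -0.007233031930970965
0.24 0.052327631918628915 0.08694618350269102 ramtop 0.029738254638458875 -0.007233031930970965
0.28 0.05466675415326885 0.10510260519234474 ramtop 0.029738254638458875 -0.007233031930970965
[[444.99263927 210.6250971 ]] [[193.3282594  255.58354135]]
```

```bash
python3 - <<'E'
from h import *
for z in(.4,.5,.55,.6,.65,.7): print(z,proj('top',[[.5521,-.3457,z]])[0],proj('scene',[[.5521,-.3457,z]])[0])
E
python3 - <<'E'
import sys
sys.path.insert(0,'.')
from station import capture
import cv2
cv2.imwrite('pics/s4.png',capture('scene')['img'])
cv2.imwrite('pics/t4.png',capture('top')['img'])
E
```

```text
0.4 [456.17222838 199.7314324 ] [185.75380542 234.54275295]
0.5 [471.18928869 185.05068971] [176.08810898 207.7291824 ]
0.55 [479.99793014 176.41293124] [170.66455966 192.70151338]
0.6 [489.87633032 166.70204411] [164.77945431 176.40932929]
0.65 [501.02080803 155.71474332] [158.37041167 158.68361203]
0.7 [513.67416893 143.19696457] [151.36311977 139.32335285]
```

View pics/s4.png

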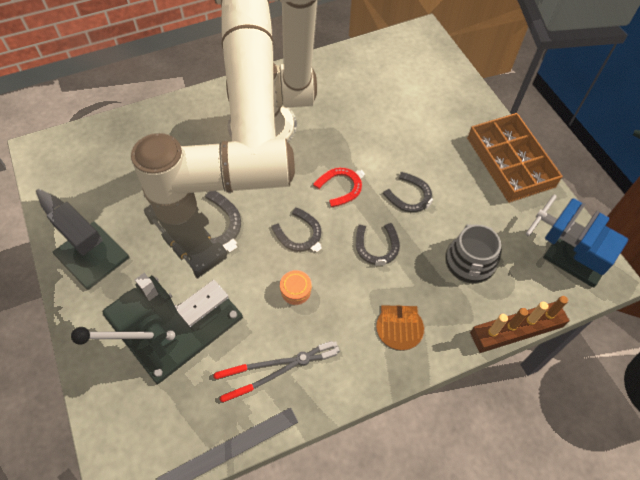

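View pics/t4.png

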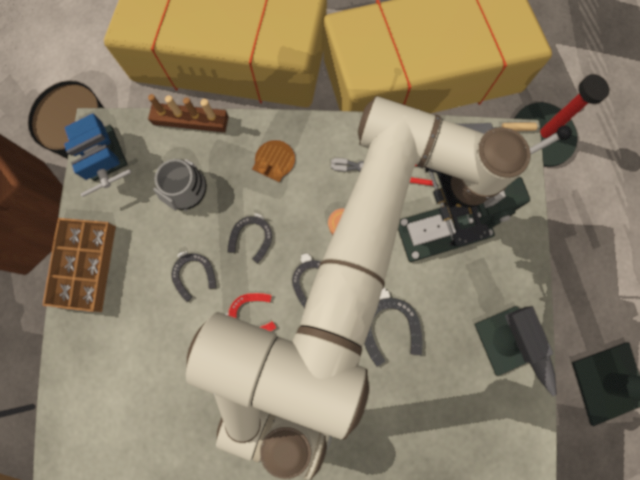

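The vertical wrist stands over the rest and the sideways forearm part points away from the press. The lever hub is at press x ≈ +50 mm, and the body's near face will be at about -45 mm. Now I'll descend to z ≈ 0.13, 30 mm over the rest.

```bash
python3 -m crank '[{"delta_rot":[0,0,0],"linear":[0.003,0.001,0.02],"gripper":0},{"delta_rot":[0,0,0],"linear":[0,0,0.03],"gripper":0},{"delta_rot":[0,0,0],"linear":[0,0,0.03],"gripper":0},{"delta_rot":[0,0,0],"linear":[0,0,0.03],"gripper":0},{"delta_rot":[0,0,0],"linear":[0,0,0.02],"gripper":0},{"delta_rot":[0,0,0],"linear":[0,0,0.02],"gripper":0},{"delta_rot":[0,0,0],"linear":[0,0,0],"gripper":0}]'; python3 - <<'E'
from station import r,capture
import cv2,numpy as np
a=capture('scene')['img']
cv2.imwrite('pics/s5.png',cv2.resize(a[190:390,60:260],(600,600),interpolation=cv2.INTER_CUBIC))
E
```

```text
time_s: 11.08
tcp_pos: [0.5514, -0.3465, 0.1593]
ee_rot: [[0.301, -0.954, -0.003], [-0.954, -0.301, 0.001], [-0.002, 0.003, -1.0]]
wrist_force: [0.6, 0.5, 0.1]
gripper_width: 0.006
```

View pics/s5.png

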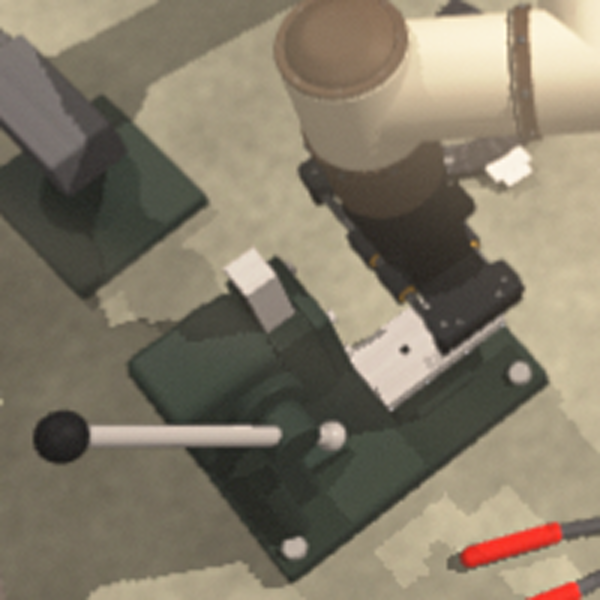

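The fingers are over the half of the rest away from the press, with a clear gap to the head. The head's front is at about (330,330) and the hand starts at about (410,300). I'll go 29 mm lower and hold.

```bash
python3 -m crank '[{"delta_rot":[0,0,0],"linear":[0.002,0.001,0.012],"gripper":0},{"delta_rot":[0,0,0],"linear":[0.001,0.001,0.012],"gripper":0},{"delta_rot":[0,0,0],"linear":[0,0,0.005],"gripper":0},{"delta_rot":[0,0,0],"linear":[0,0,0],"gripper":0},{"delta_rot":[0,0,0],"linear":[0,0,0],"gripper":0},{"delta_rot":[0,0,0],"linear":[0,0,0],"gripper":0},{"delta_rot":[0,0,0],"linear":[0,0,0],"gripper":0},{"delta_rot":[0,0,0],"linear":[0,0,0],"gripper":0},{"delta_rot":[0,0,0],"linear":[0,0,0],"gripper":0},{"delta_rot":[0,0,0],"linear":[0,0,0],"gripper":0}]'
```

```text
time_s: 12.38
tcp_pos: [0.5512, -0.3514, 0.1315]
ee_rot: [[0.3, -0.954, -0.0], [-0.954, -0.3, 0.0], [-0.0, 0.0, -1.0]]
wrist_force: [0.4, 0.0, -0.7]
gripper_width: 0.008
```

```bash
python3 -m crank '[{"delta_rot":[0,0,0],"linear":[0,0,0],"gripper":0},{"delta_rot":[0,0,0],"linear":[0,0,0],"gripper":0},{"delta_rot":[0,0,0],"linear":[0,0,0],"gripper":0},{"delta_rot":[0,0,0],"linear":[0,0,0],"gripper":0},{"delta_rot":[0,0,0],"linear":[0,0,0],"gripper":0},{"delta_rot":[0,0,0],"linear":[0,0,0],"gripper":0},{"delta_rot":[0,0,0],"linear":[0,0,0],"gripper":0},{"delta_rot":[0,0,0],"linear":[0,0,0],"gripper":0},{"delta_rot":[0,0,0],"linear":[0,0,0],"gripper":0},{"delta_rot":[0,0,0],"linear":[0,0,0],"gripper":0}]'
```

```text
time_s: 13.62
tcp_pos: [0.5512, -0.3514, 0.1316]
ee_rot: [[0.3, -0.954, -0.0], [-0.954, -0.3, -0.0], [0.0, 0.0, -1.0]]
wrist_force: [0.5, -0.5, -0.8]
gripper_width: 0.002
```

```bash
python3 -m crank '[{"delta_rot":[0,0,0],"linear":[0,0,0],"gripper":0},{"delta_rot":[0,0,0],"linear":[0,0,0],"gripper":0},{"delta_rot":[0,0,0],"linear":[0,0,0],"gripper":0},{"delta_rot":[0,0,0],"linear":[0,0,0],"gripper":0},{"delta_rot":[0,0,0],"linear":[0,0,0],"gripper":0},{"delta_rot":[0,0,0],"linear":[0,0,0],"gripper":0},{"delta_rot":[0,0,0],"linear":[0,0,0],"gripper":0},{"delta_rot":[0,0,0],"linear":[0,0,0],"gripper":0},{"delta_rot":[0,0,0],"linear":[0,0,0],"gripper":0},{"delta_rot":[0,0,0],"linear":[0,0,0],"gripper":0}]'
```

```text
time_s: 14.88
tcp_pos: [0.5512, -0.3514, 0.1316]
ee_rot: [[0.3, -0.954, -0.0], [-0.954, -0.3, -0.0], [0.0, 0.0, -1.0]]
wrist_force: [-0.6, 0.7, 0.6]
gripper_width: 0.003
```

```bash
python3 -m crank '[{"delta_rot":[0,0,0],"linear":[0,0,-0.02],"gripper":0},{"delta_rot":[0,0,0],"linear":[0,0,-0.035],"gripper":0},{"delta_rot":[0,0,0],"linear":[0,0,-0.035],"gripper":0},{"delta_rot":[0,0,0],"linear":[0,0,-0.035],"gripper":0},{"delta_rot":[0,0,0],"linear":[0,0,-0.035],"gripper":0},{"delta_rot":[0,0,0],"linear":[0,0,-0.035],"gripper":0},{"delta_rot":[0,0,0],"linear":[0,0,-0.03],"gripper":0},{"delta_rot":[0,0,0],"linear":[0,0,0],"gripper":0}]'
```

```text
time_s: 15.88
tcp_pos: [0.5519, -0.3519, 0.3598]
ee_rot: [[0.3, -0.954, 0.006], [-0.954, -0.3, -0.003], [0.004, -0.005, -1.0]]
wrist_force: [-0.2, -0.1, -0.1]
gripper_width: 0.008
```

```bash
python3 -m crank '[{"delta_rot":[0,0,0],"linear":[-0.015,0.012,0],"gripper":0},{"delta_rot":[0,0,0],"linear":[-0.028,0.022,0],"gripper":0},{"delta_rot":[0,0,0],"linear":[-0.03,0.024,0],"gripper":0},{"delta_rot":[0,0,0],"linear":[-0.03,0.024,0],"gripper":0},{"delta_rot":[0,0,0],"linear":[-0.02,0.016,0],"gripper":0},{"delta_rot":[0,0,0],"linear":[-0.01,0.008,0],"gripper":0},{"delta_rot":[0,0,0],"linear":[0,0,0],"gripper":0},{"delta_rot":[0,0,0],"linear":[0,0,0],"gripper":0},{"delta_rot":[0,0,0],"linear":[0,0,0],"gripper":0}]'; python3 - <<'E'
from station import r,capture
import cv2,numpy as np
a=capture('scene')['img']; cv2.imwrite('pics/s6.png',a)
s=r.sense();print(s['tcp_pos'],np.abs(s['joint_velocities']).max())
E
```

```text
time_s: 17.0
tcp_pos: [0.4108, -0.2567, 0.3559]
ee_rot: [[0.3, -0.954, -0.001], [-0.954, -0.3, 0.0], [-0.001, 0.001, -1.0]]
wrist_force: [-0.1, -0.6, -0.1]
gripper_width: 0.005
[ 0.41073553 -0.25667622  0.35600251] 0.29507804888925765
```

View pics/s6.png

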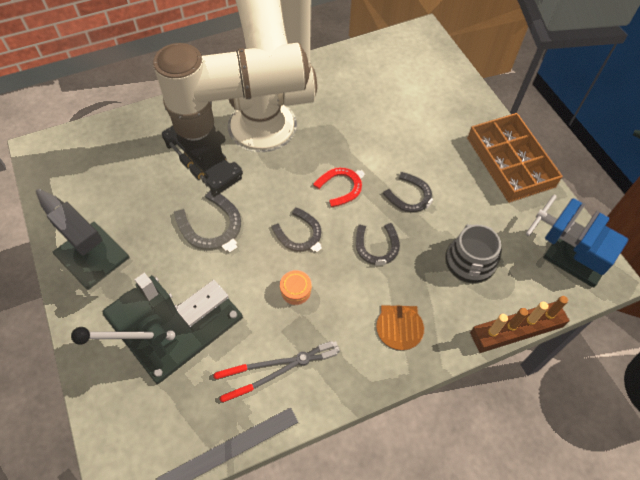

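Everything on the bench lies as at the start: shoes at (298,230), (377,244) and (409,192), rest at (203,303), lever ball at (80,335). The hand is well clear, so I'm handing the job in.

```bash
python3 -c "
from station import workorder
print(workorder.finish_job())"
```

```text
the job is handed in; nothing more can be done
None
```

The job is done and handed in at about 17 s of the 51 s allowed; no verdict is reported.

- **Flat clip:** I held the closed fingertips about 31 mm over it for about 2.9 s. It is the tab on the smaller, non-red shoe at about (0.481, -0.022). I never came down over the clips of the other two shoes.
- **Press rest:** I came straight down over the half away from the press and held for more than 3 s. The fingertips were about 32 mm above the plate and about 14 mm from its centre, with a visible gap to the press head.
- **Finish:** The hand is drawn back to (0.411, -0.257, 0.356), about 0.31 m from the rest and 0.42 m from the clip.

**Last checks:** The wrist force readings never rose above about 1 N. By eye, the final picture shows every item and the lever where it started. The two cameras agreed on the clip and the rest to within 3–7 mm, and nothing else disagreed.

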